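Square a painted tile into the packing corner and layer the next

TASK

Push the blue-bordered tile that lies on the packing board fully home into the corner of the red fence, so that its long side and its end are square and flush against the two strips. Then lay the cork sheet flat on it as a separator and set the green-bordered tile on the cork, each centred over the first tile and running the same way, set down rather than dropped. Leave the bottom tile tight in its corner, and do not disturb the bowl, the glaze jar or the brush.

Things in the scene. Friction and masses are not known exactly. Their poses are not given: they have to be found in the camera images.
- board: plywood packing board, 260 (x) x 280 (y) x 12 mm, fixed; origin at the centre of its underside, z up. Two red strips 18 mm wide, 10 mm high on it form an L: one along its far (+x) side, inner face at x = +90 mm (y -130 to 128), one along its left (+y) side, inner face at y = +110 mm (x -92 to 108). The other two sides are open.
- corner (a point): the point on the board's top face (12 mm above the table) where the inner faces of the two red strips meet; axes as the board's: the tile belongs on its -x, -y side, long side along y. Flush, the tile's centre is at x = -30, y = -60 mm from here.
- tile_blue: white ceramic tile with a blue border and blue flowers, 60 (its x) x 120 (its y) x 14 mm, about 0.2 kg, loose on the board; origin at the centre of its underside, z up; a half turn makes no difference
- cork: plain brown cork sheet, stiff, 45 (its x) x 110 (its y) x 8 mm, about 20 g, lying on the table to one side of the board; origin at the centre of its underside, z up
- tile_green: white ceramic tile with a green border and red flowers, 60 (its x) x 120 (its y) x 14 mm, about 0.2 kg, lying on the table on the other side of the board; origin at the centre of its underside, z up
- bowl: white bowl, 100 mm across, 60 mm high, origin at the centre of its foot, stands beside the work; leave alone
- jar: amber glaze jar with a black cap, 60 mm across, 75 mm high, origin at the centre of its foot, stands beside the work; leave alone
- brush: brush lying on the table beyond the board, 190 mm long, along its x; leave alone
There are look-alikes about, which are no part of the job. What is meant by the cork is not pink or purple, and is the larger of those in its own colour.

How it is judged:
By the outcome, as a careful person would: the job done as asked, in the order asked, and still so for the second after the job is handed in, with the robot touching nothing.
It also fails if it takes over 72 s, if anything falls off the work surface, if the arm or the gripper's body presses on something with over 40 N, if the wrist force passes 120 N, or if a joint passes its speed limit or range.

ROBOT

A 6-joint arm with a two-finger parallel gripper is mounted at the origin on the work surface. World frame = base frame: x ahead of the robot, y to its left, z up, the work surface at z = 0. Lengths are in m, angles in rad, forces in N, time in s.
With the tool pointing down it reaches from about 0.35 to 0.975 m from the base axis. Payload 4.9 kg.
Tool frame: the origin (TCP) lies midway between the tips of the shut fingers; the grasp point (between the pads) lies 19 mm behind it; z points along the fingers, y is the line along which they close (so a half turn about z gives the same grasp; the last joint's range is limited). The gripper opens to 85 mm and grips with 20 to 120 N. Pads are 22 mm wide; open, the fingers measure 114 mm over their backs; the gripper's body (76 mm by 85 mm) begins 54 mm behind the grasp point. The pads swing forward as they close: fully open they stand 13 mm farther back than shut.
Start: joints at [-1.414, 0.053, 1.613, -0, 1.476, -0.119], TCP at [0.17, -0.601, 0.2] pointing down, gripper open.
Joint ranges: [-3.01, 3.01], [-1.01, 2.22], [0.06, 2.58], [-1.02, 4.17], [0.09, 2.62], [-3.14, 3.14]. Speed limits (rad/s): [2.57, 2.57, 3.14, 3.14, 3.14, 3.14].

INTERFACE

Orientations are given as a unit quaternion [x, y, z, w].
In Python, from rig import env gives the robot as it stands. The module is installed in compiled form; this text tells all that it offers.
- The arm moves only by the shell command python3 -m inch 'ROWS'. ROWS is a JSON object of lists of equal length, an entry for each row: "hand": the opening, from 0 (shut) to 1 (fully open); "delta_pos": the shift along the tool's x, y, z in mm, a list of three; "spin": the turn about the tool's z in degrees. A call has 1 to 10 rows; each row shifts and turns the commanded pose from where the row before left it, along the tool's axes as they then stand; what a row does not reach is not made up. A row lasts 1/8 s, in which the tool goes at most 62.5 mm and 10.7 degrees, less where a joint would pass 70% of its speed; a pose out of reach is approached as far as the arm can. A call with a gripper value outside its range is refused whole. The fingers move at their own pace and stop on an object; the grip force is fixed at half the most. Time passes only in rows, so rows that do not move let the fingers close. It gives the time, the measured TCP pose, the force, the opening and the grip force at its end, in the units of the state.
- env.get_obs(): the state, without advancing time (a new reading comes with each control period).
- env.capture(name): name is "side" or "top" or "wrist"; returns a dict with "pixels" (480x640x3 uint8, red, green, blue), "z_map" (480x640 float32, m along the optical axis (not along the pixel's ray), 0 where there is no reading), "vfov" (degrees; the focal length in pixels is half the picture's height over the tangent of half this angle, whatever the lens; pixels are square), "cx", "cy" (the principal point, pixels), "R" (3x3) and "t" (3): a world point X has camera coordinates R X + t; the wrist camera has in their place "tool_from_camera" (4x4, takes a point from camera to tool coordinates, whose origin is the TCP and whose axes are the flange's). Camera axes: x right, y down, z forward; pixel columns grow to the right and rows downward; lengths in m; the calibration is good to about 2 mm. A picture is of the moment at which its call begins: read the wrist's pose just before it.
- env.hand_in(): hands the job in; it is judged then, once.
The state is a dict: "time_s": time; "joint_positions": joint angles; "qd": joint speeds; "tau": joint torques, N m; "position": TCP position; "ee_rot": TCP orientation; "ft_force": force on the tool from outside, world axes, zero at the start; "wrist_torque": the same for the moment, N m; "opening": finger opening in m; "gripper_force": force on a finger pad.
Only numpy, scipy, OpenCV 4.12 (cv2) and the standard library are available. Lean on these libraries where they do the work, as an engineer would, in place of code of your own. Each camera call takes 0.05 s, during which the arm holds its last target. There are 200 camera calls.

## Working session

There is one attempt and no reset: what is moved stays moved. The work goes in short steps, Python scripts to look and compute and a shell command to move; the robot and the scene stay as the last step left them, time stands still between calls to the robot, and variables do not carry over. Pictures are saved under pics/ and viewed, at most 10 in all, crops included, and the job is handed in when it is done.

```bash
mkdir -p pics; python3 - <<'E'
from rig import env
import cv2,numpy as np,pickle
o=env.get_obs();print({k:np.round(v,3) for k,v in o.items()})
c={}
for n in("top","side"):
    c[n]=env.capture(n);d=c[n];print(n,d['vfov'],d['cx'],d['cy'],np.round(d['R'],3).tolist(),np.round(d['t'],3),[k for k in d])
    cv2.imwrite(f"pics/{n}0.png",d['pixels'][...,::-1])
pickle.dump(c,open("c0.pkl","wb"))
E
```

```text
{'time_s': np.float64(0.0), 'joint_positions': array([-1.414,  0.053,  1.614, -0.   ,  1.476, -0.119]), 'qd': array([ 0.002,  0.   , -0.   ,  0.   , -0.   , -0.002]), 'tau': array([-3.0000e-03, -3.9368e+01, -3.7018e+01, -0.0000e+00,  7.0000e-03,
       -0.0000e+00]), 'position': array([ 0.17 , -0.601,  0.199]), 'ee_rot': array([ 0.991,  0.138, -0.   , -0.001]), 'ft_force': array([-0.48 ,  0.405,  0.503]), 'wrist_torque': array([-0.031, -0.036, -0.038]), 'gripper_force': np.float64(0.0), 'opening': np.float64(0.085)}
top 57.51634685990116 322.9962998066559 235.52813293653006 [[0.01, -1.0, -0.001], [-0.998, -0.009, -0.061], [0.061, 0.001, -0.998]] [-0.025  0.595  0.918] ['pixels', 'z_map', 'vfov', 'cx', 'cy', 'R', 't']
side 48.64635819314384 318.08739000777007 233.08579932482178 [[-0.798, -0.603, 0.015], [-0.447, 0.574, -0.686], [0.405, -0.554, -0.727]] [0.469 0.3   1.056] ['pixels', 'z_map', 'vfov', 'cx', 'cy', 'R', 't']
```

View pics/top0.png

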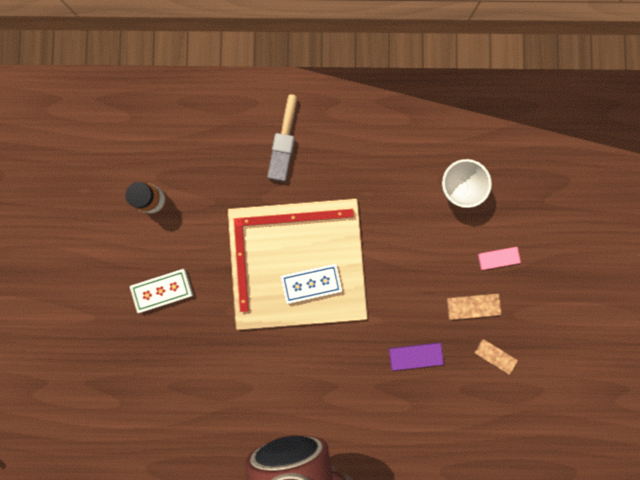

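View pics/side0.png

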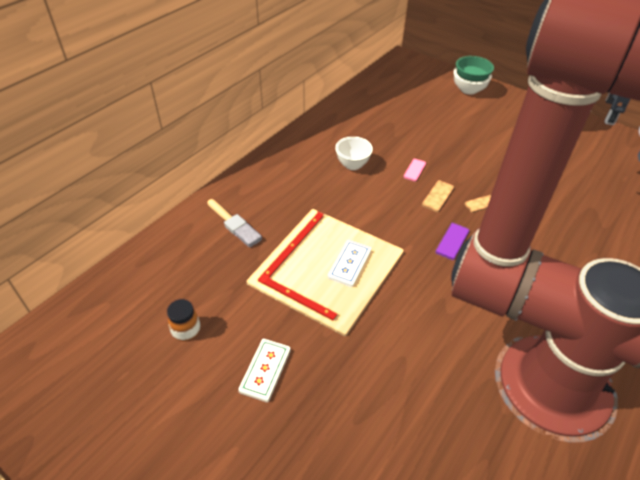

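The top view shows the blue tile on the board at (311,284), the fence corner at (243,222), the cork (larger brown sheet) at (474,307) and the green tile at (160,291). The bowl is at (467,184), the jar at (146,197) and the brush at (283,140). The side view confirms this layout, and up in the top view is +x.

```bash
cat >h.py <<'E'
import numpy as np,cv2
from scipy.spatial.transform import Rotation as Ro
def pose(d,o=None):
    "camera-to-world rotation, camera centre"
    if 'R' in d: return d['R'].T,-d['R'].T@d['t']
    T=np.array(d['tool_from_camera']);R=Ro.from_quat(o['ee_rot']).as_matrix()
    return R@T[:3,:3],R@T[:3,3]+o['position']
def cast(d,uv,z,o=None):
    f=240/np.tan(np.radians(d['vfov']/2));R,c=pose(d,o);uv=np.atleast_2d(uv).astype(float)
    r=np.c_[(uv[:,0]-d['cx'])/f,(uv[:,1]-d['cy'])/f,np.ones(len(uv))]@R.T
    return (c+r*((z-c[2])/r[:,2])[:,None])[:,:2]
def rect(P):
    (c,(w,h),a)=cv2.minAreaRect((P*1000).astype(np.float32))
    b=cv2.boxPoints((c,(w,h),a)); e=b[1]-b[0]; g=b[2]-b[1]; e=e if np.hypot(*e)>np.hypot(*g) else g
    yaw=(np.degrees(np.arctan2(e[1],e[0]))-90+90)%180-90   # turn of the long side from world y
    return np.round([*c,min(w,h),max(w,h),yaw],1)
def blobs(m,amin):
    m=cv2.morphologyEx(m.astype(np.uint8),cv2.MORPH_CLOSE,np.ones((3,3)))
    cs,_=cv2.findContours(m,cv2.RETR_EXTERNAL,cv2.CHAIN_APPROX_NONE)
    return [c[:,0] for c in cs if cv2.contourArea(c)>amin]
def hsv(d): return cv2.cvtColor(d['pixels'],cv2.COLOR_RGB2HSV).astype(int)
E
python3 - <<'E'
import pickle,numpy as np
from h import *
C=pickle.load(open("c0.pkl","rb"))
for n in C:
    d=C[n];H,S,V=np.moveaxis(hsv(d),2,0)
    print(n)
    for nm,m,zs in(("white",(S<70)&(V>150),(.014,.026)),("cork",(H>8)&(H<24)&(S>80)&(V>150),(.008,.012)),("red",((H<5)|(H>174))&(S>200)&(V>140),(.022,)),("purple",(H>125)&(H<150)&(S>100),(.008,))):
        for c in blobs(m,150):
            if c[:,1].min()<60: continue
            print(nm,c.mean(0).round(),[rect(cast(d,c,z)) for z in zs],np.round(np.median(d['z_map'][c[:,1],c[:,0]]),3))
E
```

```text
top
white [160. 291.] [array([475.4, 327.1,  62.7, 122.4,  18.4]), array([476.2, 322.7,  61.9, 120.9,  18.4])] 0.941
white [312. 282.] [array([497.4,   5.8,  70.7, 127.5,  13. ]), array([498. ,   5.5,  69.8, 125.9,  13. ])] 0.935
white [466. 183.] [array([ 712.6, -328.2,  105.2,  105.8,   45.1]), array([ 710.3, -324.3,  103.8,  104.4,   45.1])] 0.958
white [280. 156.] [array([768.8,  77.3,  40.7,  98.6,  79.8]), array([765.8,  76. ,  40.2,  97.3,  79.8])] 0.947
cork [496. 356.] [array([ 342.1, -389.4,   37.2,   88.2,  -30.8]), array([ 343. , -387.8,   37.1,   87.9,  -30.8])] 0.935
cork [474. 306.] [array([ 447.8, -343.3,   47.1,  113.3,    5.1]), array([ 448.1, -341.9,   46.9,  112.9,    5.1])] 0.938
cork [296. 264.] [array([536.1,  38.3, 263.4, 284.2,   5. ]), array([536.1,  38.1, 262.3, 283. ,   5. ])] 0.945
cork [288. 114.] [array([864. ,  60.6,  19.1,  91.8,  79.7]), array([862.7,  60.3,  19. ,  91.5,  79.7])] 0.956
purple [416. 356.] [array([ 341.1, -218.7,   45.9,  110.2,    7. ])] 0.931
side
white [264. 370.] [array([472.2, 328.9,  64.8, 127.3,  18.4]), array([467.3, 333.5,  6
[... 1299 characters left out ...]
 -892. ,  127.5,  134. ,   12.7])] 1.737
cork [534. 445.] [array([-30.4, 142.4, 145.4, 148.4, -67.1]), array([-29.9, 144.7, 144.8, 147.8, -67.1])] 0.971
cork [616. 241.] [array([  -4.7, -470.9,  118.9,  315.8,  -13. ]), array([  -4.4, -466.1,  118.4,  314.5,  -13. ])] 1.312
cork [576. 218.] [array([ 118.6, -485.5,   32.8,  330.9,   -4. ]), array([ 118.5, -480.6,   32.7,  329.6,   -4. ])] 1.387
cork [571. 182.] [array([ 1.829e+02, -6.300e+02,  5.850e+01,  6.197e+02, -6.000e-01]), array([ 1.825e+02, -6.245e+02,  5.820e+01,  6.171e+02, -6.000e-01])] 1.483
red [296. 273.] [array([540.6,  37.4, 194.6, 256.9,   5.2])] 1.194
purple [452. 241.] [array([ 338. , -218.7,   47.1,  115.5,    7.5])] 1.309
```

```bash
cat >>h.py <<'E'
def yaw(o):
    q=o['ee_rot'];return np.degrees(2*np.arctan2(q[1],q[0]))
def to(o,x,y,z,th):
    "tool-frame shift (mm, before the spin) and spin (deg) to a target in mm, deg"
    d=np.array([x,y,z])-np.array(o['position'])*1000;R=Ro.from_quat(o['ee_rot']).as_matrix()
    s=(yaw(o)-th+180)%360-180
    print("shift",np.round(R.T@d,1),"spin",round(s,1))
E
python3 -m inch '{"hand":[1,1,1,1,1,1,1,1,1],"delta_pos":[[20,-10,-16],[36,-20,-17],[40,-22,-17],[40,-22,-17],[40,-22,-17],[40,-22,-17],[40,-22,-17],[40,-22,-17],[25,-17,-15]],"spin":[0,0,0,0,0,0,0,0,10.7]}'
python3 - <<'E'
from rig import env
import cv2,pickle
from h import *
o=env.get_obs();print(o['time_s'],o['position'],yaw(o),o['joint_positions'].round(2));d=env.capture('wrist')
print(np.round(d['tool_from_camera'],3),d['vfov'],d['cx'],d['cy'])
cv2.imwrite('pics/w1.png',d['pixels'][...,::-1]);pickle.dump((o,d),open('w1.pkl','wb'))
H,S,V=np.moveaxis(hsv(d),2,0)
for c in blobs((H>8)&(H<24)&(S>80)&(V>150),800): print(c.mean(0).round(),rect(cast(d,c,.008,o)))
E
```

```text
time_s: 1.23
position: [0.4319, -0.3391, 0.3516]
ee_rot: [0.999, 0.043, 0.001, 0.0]
ft_force: [-0.5, -1.4, 0.8]
opening: 0.0855
gripper_force: 0.0
1.225 [ 0.43187346 -0.33908769  0.3516064 ] 4.942269632224919 [-0.8  -0.17  1.58  0.    1.73  0.68]
[[ 0.    -0.962 -0.273  0.069]
 [ 1.     0.     0.    -0.   ]
 [-0.    -0.273  0.962 -0.175]
 [ 0.     0.     0.     1.   ]] 66.81397023540731 318.5904847782177 240.7486166150873
[345. 251.] [ 340.7 -387.4   37.4   87.   -31.1]
[321. 177.] [ 446.8 -340.6   47.2  111.6    6. ]
[71. 85.] [521.3   9.9 223.3 229.7 -85. ]
```

View pics/w1.png

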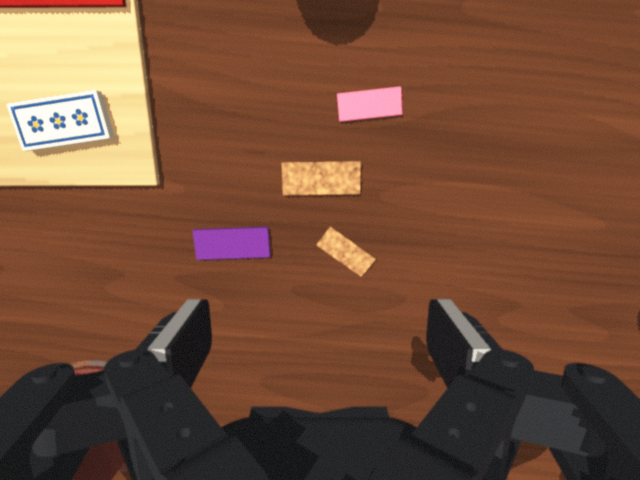

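The wrist view shows the cork at (321,177) with the purple, pink and small brown decoys around it, and the blue tile at (58,120). Next I look at the board.

```bash

python3 -m inch '{"hand":[1,1,1,1,1,1,1,1,1,1],"delta_pos":[[0,-20,5],[0,-41,5],[0,-41,5],[0,-41,5],[0,-41,5],[0,-41,5],[0,-41,5],[0,-41,5],[0,-41,5],[0,-24,5]],"spin":[0,0,0,0,0,0,0,0,0,0]}'
cat >look.py <<'E'
from rig import env
import cv2,sys
from h import *
import pickle
def look(name):
    o=env.get_obs();d=env.capture('wrist');pickle.dump((o,d),open(name+'.pkl','wb'))
    cv2.imwrite(f'pics/{name}.png',d['pixels'][...,::-1]);return o,d
if __name__=="__main__":
    o,d=look(sys.argv[1]);H,S,V=np.moveaxis(hsv(d),2,0);print(o['time_s'],o['position'],yaw(o))
    for c in blobs((S<60)&(V>150),1500): print('white',c.mean(0).round(),rect(cast(d,c,float(sys.argv[2]),o)))
    for c in blobs(((H<5)|(H>174))&(S>200)&(V>120),1500): print('red',c.mean(0).round(),rect(cast(d,c,.022,o)))
E
python3 look.py w2 .026
```

```text
time_s: 2.52
position: [0.3956, 0.0304, 0.2985]
ee_rot: [0.999, 0.046, -0.001, -0.0]
ft_force: [0.5, -0.7, 0.6]
opening: 0.0852
gripper_force: 0.0
2.525 [0.39561501 0.03042959 0.29847045] 5.263170104683326
white [346. 113.] [492.6   8.   60.2 119.8  13.1]
white [ 74. 105.] [472.6 321.8  59.3 117.9  18.4]
red [219.  76.] [514.6 156.3  17.3 163.8 -84.7]
```

View pics/w2.png

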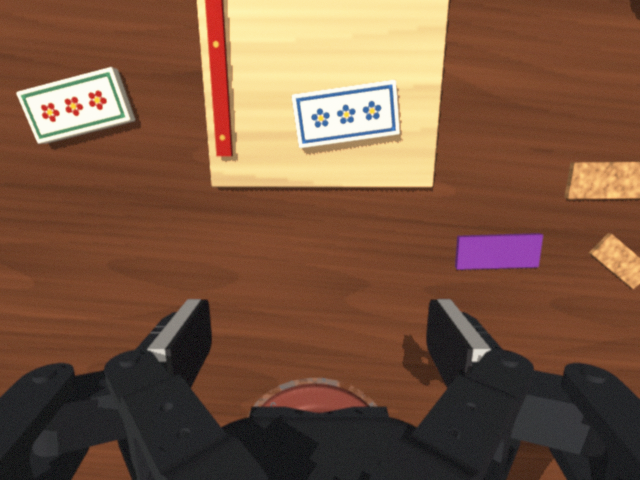

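The wrist view shows the blue tile at (346,113), turned about 8° to the board, the green tile at (74,105), and the left red strip running up at x≈219. I'll go down behind the blue tile with the hand open and square to the board, to use it as a wide pusher.

```bash

python3 -m inch '{"hand":[1,1,1,1,1,1,1,1,1,1],"delta_pos":[[5,5,30],[5,5,40],[5,5,40],[5,5,40],[5,5,40],[5,6,35],[0,0,25],[0,0,15],[0,0,8],[0,0,0]],"spin":[0,0,0,0,0,0,0,0,0,0]}'
python3 - <<'E'
from rig import env
from h import *
to(env.get_obs(),428.8,2.1,5,5.2)
d=env.capture('side');cv2.imwrite('pics/s1.png',cv2.resize(d['pixels'][180:360,200:440,::-1],None,fx=3,fy=3))
E
```

```text
time_s: 3.82
position: [0.4298, 0.0006, 0.0269]
ee_rot: [0.999, 0.045, -0.0, 0.0]
ft_force: [-0.2, 0.3, -0.4]
opening: 0.0852
gripper_force: 0.0
shift [-0.8 -1.6 21.9] spin -0.1
```

View pics/s1.png

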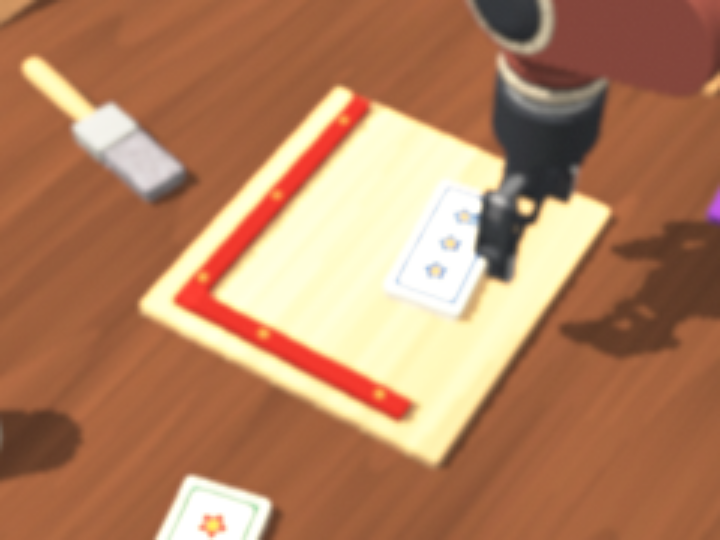

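The hand stands behind the tile, clear of it and over the board. I'll go down and push slowly.

```bash

python3 -m inch '{"hand":[1,1,1,1,1],"delta_pos":[[0,-1,8],[0,0,7],[0,0,4],[0,0,2],[0,0,0]],"spin":[0,0,0,0,0]}'
python3 -m inch '{"hand":[1,1,1,1,1,1,1,1,1,1],"delta_pos":[[7,0,0],[12,0,0],[12,0,0],[12,0,0],[12,0,0],[12,0,0],[12,0,0],[12,0,0],[8,0,0],[0,0,0]],"spin":[0,0,0,0,0,0,0,0,0,0]}'
python3 look.py w3 .026
```

```text
time_s: 4.5
position: [0.4297, 0.0016, 0.0057]
ee_rot: [0.999, 0.045, -0.0, -0.0]
ft_force: [-0.2, -0.1, -0.5]
opening: 0.0854
gripper_force: 0.0
time_s: 5.75
position: [0.5289, 0.0104, 0.0059]
ee_rot: [0.999, 0.045, 0.0, 0.0]
ft_force: [1.4, 0.3, 0.1]
opening: 0.0854
gripper_force: 0.0
5.75 [0.52891319 0.01041903 0.0058811 ] 5.1121516831883795
white [230. 372.] [482.4  50.   15.8  41.6 -77.6]
white [363. 342.] [499.1  -8.3  35.5  67.2  13. ]
red [255.  30.] [633.7  41.8  16.1  49.6   5.1]
```

View pics/w3.png

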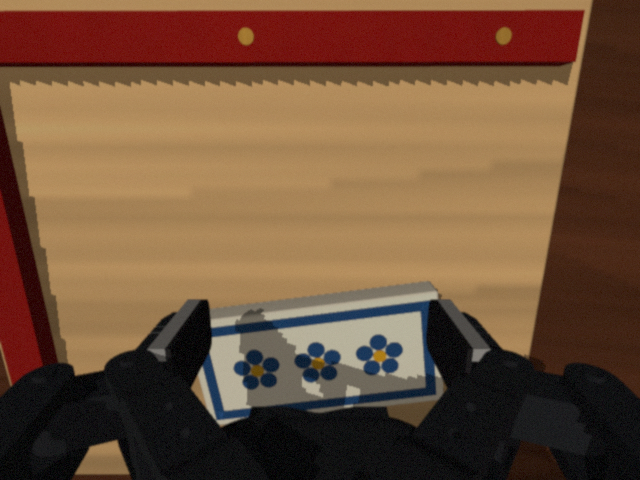

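The image shows the open fingers riding above the tile (at (320,360)), with the tile unmoved, because open fingertips stand higher than I assumed. I'll back off, shut the fingers and push with the shut tips, whose height is known.

```bash

python3 -m inch '{"hand":[1,0,0,0,0,0,0,0,0,0],"delta_pos":[[0,0,-30],[0,0,-30],[-20,0,0],[-35,0,0],[-30,0,0],[-15,0,0],[0,0,0],[0,0,0],[0,0,0],[0,0,0]],"spin":[0,0,0,0,0,0,0,0,0,0]}'
python3 look.py w4 .026; python3 -c "
from h import *
import pickle;o,d=pickle.load(open('w3.pkl','rb'));print(cast(d,[317,362],.026,o))
from rig import env;to(env.get_obs(),428.8,2.1,17,5.2)"
```

```text
time_s: 7.05
position: [0.4292, 0.0015, 0.0658]
ee_rot: [0.999, 0.045, -0.0, -0.0]
ft_force: [0.2, -0.2, 0.3]
opening: 0.0
gripper_force: 0.0
7.05 [0.42915353 0.00152243 0.06582399] 5.109433085077022
white [320. 143.] [492.5   8.   59.6 119.3  13. ]
red [ 59. 110.] [493.  155.3  17.5 122.  -84.8]
[[0.4925643  0.00829012]]
shift [-0.2 -0.6 48.8] spin -0.1
```

```bash

python3 -m inch '{"hand":[0,0,0,0,0],"delta_pos":[[0,-1,20],[0,0,18],[0,0,7],[0,0,3],[0,0,0]],"spin":[0,0,0,0,0]}'
python3 -m inch '{"hand":[0,0,0,0,0,0,0,0,0,0],"delta_pos":[[7,0,0],[12,0,0],[12,0,0],[12,0,0],[12,0,0],[12,0,0],[12,0,0],[12,0,0],[8,0,0],[0,0,0]],"spin":[0,0,0,0,0,0,0,0,0,0]}'
python3 look.py w5 .026
```

```text
time_s: 7.72
position: [0.4291, 0.0025, 0.0182]
ee_rot: [0.999, 0.045, 0.0, 0.0]
ft_force: [-0.8, 0.8, -0.0]
opening: -0.0001
gripper_force: 0.0
time_s: 8.98
position: [0.5278, 0.0113, 0.0179]
ee_rot: [0.999, 0.045, 0.0, 0.0]
ft_force: [-0.1, -0.5, -0.2]
opening: 0.0001
gripper_force: 0.0
8.975 [0.52781191 0.01134095 0.01788985] 5.1119799289691885
red [ 27. 269.] [509.2 157.5  17.2 155.  -84.7]
red [281.  41.] [633.7  38.2  17.3 238.7   5.3]
```

```bash

python3 -m inch '{"hand":[0,0,0,0,0],"delta_pos":[[6,0,0],[7,0,0],[6,0,0],[3,0,0],[0,0,0]],"spin":[0,0,0,0,0]}'
python3 - <<'E'
from look import *
o,d=look('w6');H,S,V=np.moveaxis(hsv(d),2,0)
m=((S<90)&(V>90));m[430:]=0
for c in blobs(m,1500): print('white',c.mean(0).round(),rect(cast(d,c,.026,o)))
E
```

```text
time_s: 9.65
position: [0.5494, 0.0133, 0.0178]
ee_rot: [0.999, 0.045, -0.0, -0.0]
ft_force: [0.4, 0.6, -0.9]
opening: 0.0001
gripper_force: 0.0
```

View pics/w6.png

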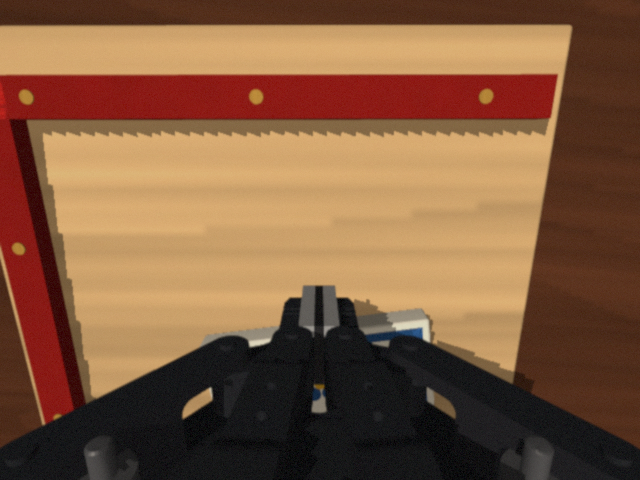

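The fingers at (320,300) again seem to be over the tile, with no contact force. I'll check heights with the depth maps.

```bash
python3 - <<'E'
from look import *
o,d=pickle.load(open('w6.pkl','rb'))
def pt(d,u,v,o=None):
    f=240/np.tan(np.radians(d['vfov']/2));R,c=pose(d,o);z=d['z_map'][v,u]
    return (R@np.array([(u-d['cx'])/f*z,(v-d['cy'])/f*z,z])+c).round(4)
for n,u,v in(("tip",312,290),("tip",328,292),("tile",415,332),("tile",418,318),("board",400,200),("strip",300,97),("table",600,200),("tile",380,336),("corner",427,312)): print(n,pt(d,u,v,o), cast(d,[u,v],.026,o))
o2,d2=pickle.load(open('w4.pkl','rb'))
for u,v in((320,143),(320,200),(320,60)): print(pt(d2,u,v,o2))
E
```

```text
tip [0.5598 0.0172 0.0589] [[0.54545656 0.01655299]]
tip [0.5605 0.0109 0.0612] [[0.54509727 0.00857132]]
tile [0.618  0.0198 0.1924] [[ 0.5270057  -0.03792059]]
tile [ 0.5338 -0.039   0.0237] [[ 0.5349859  -0.03815193]]
board [ 0.5917 -0.0234  0.012 ] [[ 0.59374817 -0.02004257]]
strip [0.6342 0.0294 0.0227] [[0.63386176 0.02919382]]
table [ 0.5995 -0.1319  0.0006] [[ 0.60198377 -0.11183318]]
tile [ 0.5234 -0.0203  0.0265] [[ 0.52312535 -0.02038768]]
corner [ 0.5321 -0.0473  0.0121] [[ 0.53869625 -0.0421175 ]]
[0.4948 0.007  0.0273]
[0.4599 0.0037 0.0119]
[0.5401 0.011  0.0126]
```

```bash
python3 - <<'E'
from look import *
o,d=pickle.load(open('w6.pkl','rb'))
f=240/np.tan(np.radians(d['vfov']/2));R,c=pose(d,o);print(o['position'],c,f)
for u in(310,322,330):
  for v in range(278,345,6):
    z=d['z_map'][v,u];print(u,v,(R@np.array([(u-d['cx'])/f*z,(v-d['cy'])/f*z,z])+c).round(3),d['pixels'][v,u])
s=env.capture('side');cv2.imwrite('pics/s2.png',cv2.resize(s['pixels'][180:330,220:420,::-1],None,fx=4,fy=4))
p=s['R']@o['position']+s['t'];fs=240/np.tan(np.radians(s['vfov']/2));print((fs*p[0]/p[2]+s['cx']-220)*4,(fs*p[1]/p[2]+s['cy']-180)*4)
E
```

```text
[0.54941916 0.01328092 0.01780875] [0.61803556 0.01982677 0.19239398] 363.88256727077777
310 278 [0.547 0.018 0.014] [207 164 111]
310 284 [0.543 0.018 0.012] [192 154 103]
310 290 [0.56  0.018 0.059] [98 95 90]
310 296 [0.56  0.018 0.065] [95 90 86]
310 302 [0.56  0.018 0.071] [96 94 90]
310 308 [0.56  0.018 0.075] [97 95 90]
310 314 [0.56  0.018 0.079] [95 92 87]
310 320 [0.559 0.017 0.083] [95 91 86]
310 326 [0.56  0.017 0.087] [136 134 128]
310 332 [0.561 0.017 0.093] [36 36 37]
310 338 [0.561 0.017 0.097] [23 22 22]
310 344 [0.561 0.017 0.1  ] [24 24 25]
322 278 [0.547 0.012 0.013] [204 162 106]
322 284 [0.543 0.011 0.012] [194 153 104]
322 290 [0.56  0.013 0.059] [47 43 43]
322 296 [0.56  0.013 0.064] [43 39 37]
322 302 [0.56  0.013 0.069] [35 37 29]
322 308 [0.561 0.013 0.076] [33 33 26]
322 314 [0.56  0.013 0.079] [25 22 20]
322 320 [0.56  0.013 0.084] [29 29 26]
322 326 [0.56  0.013 0.087] [38 35 38]
322 332 [0.558 0.013 0.088] [43 39 40]
322 338 [0.556 0.013 0.088] [25 23 23]
322 344 [0.553 0.013 0.087] [26 25 25]
330 278 [0.547 0.007 0.011] [205 161 108]
330 284 [0.544 0.007 0.013] [192 153 102]
330 290 [0.56  0.01  0.059] [98 93 88]
330 296 [0.56  0.01  0.065] [98 96 93]
330 302 [0.56 0.01 0.07] [99 96 91]
330 308 [0.56  0.011 0.074] [99 96 89]
330 314 [0.56  0.011 0.079] [98 96 89]
330 320 [0.56  0.011 0.083] [99 96 92]
330 326 [0.56  0.011 0.086] [134 131 124]
330 332 [0.561 0.011 0.092] [22 21 23]
330 338 [0.561 0.011 0.097] [ 9 13 14]
330 344 [0.561 0.011 0.1  ] [24 25 22]
430.8082209763684 296.8961448807339
```

View pics/s2.png

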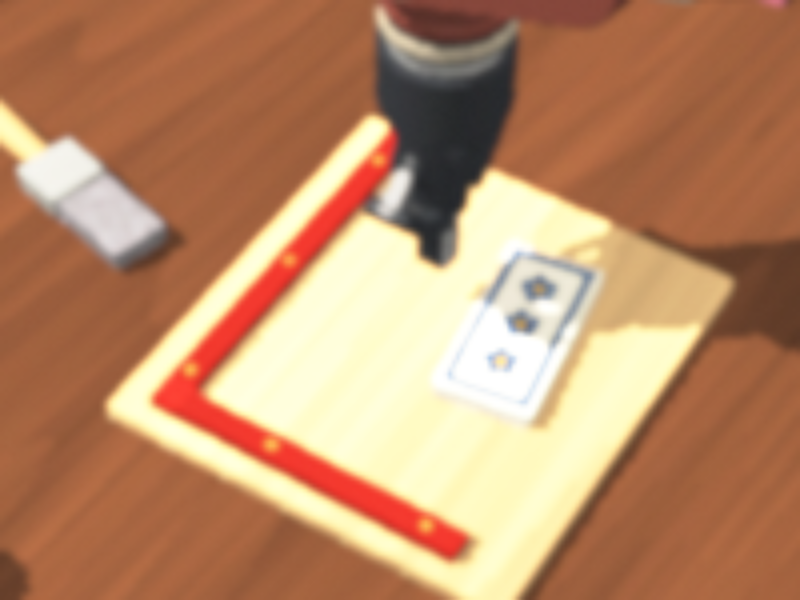

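The side view shows the shut tips at (437,262), well above the board, although the reported TCP projects to (431,297) at z=0.018. The wrist depth agrees: the tips are at z≈0.057, so they really sit about 39 mm behind the reported TCP. I'll use that measured offset, go back and verify while going down.

```bash

python3 -m inch '{"hand":[0,0,0,0,0,0,0,0,0],"delta_pos":[[-15,0,0],[-30,0,0],[-35,0,0],[-30,0,0],[-12,0,0],[0,0,12],[0,0,12],[0,0,4],[0,0,0]],"spin":[0,0,0,0,0,0,0,0,0]}'
cat >tip.py <<'E'
from look import *
def tip(nm):
    o,d=look(nm);f=240/np.tan(np.radians(d['vfov']/2));R,c=pose(d,o)
    for u in(310,330):
        vs=range(240,330);P=[R@np.array([(u-d['cx'])/f*z,(v-d['cy'])/f*z,z])+c for v in vs for z in[d['z_map'][v,u]]]
        k=[i for i in range(len(P)) if (P[i]-o['position'])@R_x(o)>.008]
        k=[i for i in k if P[i][2]>P[max(i-1,0)][2] and all(abs((P[j]-o['position'])@R_x(o)-.011)<.003 for j in range(i,min(i+4,len(P))))]
        print(u,"tip",P[k[0]].round(4) if k else None,"tcp z",o['position'][2].round(4),"ground",P[k[0]-3][2].round(4) if k else None)
def R_x(o): return Ro.from_quat(o['ee_rot']).as_matrix()[:,0]
if __name__=="__main__": tip(sys.argv[1]); to(env.get_obs(),428.8,2.1,-21,5.2)
E
python3 tip.py w7
```

```text
time_s: 10.88
position: [0.4276, 0.0025, -0.0109]
ee_rot: [0.999, 0.045, -0.001, -0.0]
ft_force: [-0.4, 0.4, 0.6]
opening: -0.0003
gripper_force: 0.0
310 tip [0.4411 0.0079 0.0125] tcp z -0.0109 ground 0.012
330 tip [ 0.4419 -0.0009  0.0125] tcp z -0.0109 ground 0.0122
shift [ 0.9  0.4 10.5] spin -0.1
```

```bash
python3 - <<'E'
from look import *
o,d=pickle.load(open('w7.pkl','rb'))
f=240/np.tan(np.radians(d['vfov']/2));R,c=pose(d,o)
for v in range(276,300,2):
    u=310;z=d['z_map'][v,u];print(v,(R@np.array([(u-d['cx'])/f*z,(v-d['cy'])/f*z,z])+c).round(3))
E
```

```text
276 [0.437 0.008 0.012]
278 [0.436 0.007 0.013]
280 [0.435 0.007 0.012]
282 [0.434 0.007 0.012]
284 [0.433 0.007 0.013]
286 [0.438 0.007 0.026]
288 [0.438 0.007 0.028]
290 [0.438 0.007 0.03 ]
292 [0.437 0.007 0.031]
294 [0.438 0.007 0.035]
296 [0.438 0.007 0.036]
298 [0.438 0.007 0.037]
```

The offset is 37 mm: the tip is at 26 mm with the TCP at -11. I'll lower the tip to 17 mm and push.

```bash

python3 -m inch '{"hand":[0,0,0],"delta_pos":[[0,-1,6],[0,0,3],[0,0,0]],"spin":[0,0,0]}'
python3 -m inch '{"hand":[0,0,0,0,0,0,0,0,0,0],"delta_pos":[[7,0,0],[12,0,0],[12,0,0],[12,0,0],[12,0,0],[12,0,0],[12,0,0],[12,0,0],[8,0,0],[0,0,0]],"spin":[0,0,0,0,0,0,0,0,0,0]}'
cat >edge.py <<'E'
from look import *
# far edge of tile top & fence inner edges in the wrist view; reports pixel masks via blobs
o,d=look(sys.argv[1]);H,S,V=np.moveaxis(hsv(d),2,0);print(o['time_s'],o['position'],yaw(o))
f=240/np.tan(np.radians(d['vfov']/2));R,c=pose(d,o);z=d['z_map']
v,u=np.mgrid[:480,:640];P=np.stack([(u-d['cx'])/f*z,(v-d['cy'])/f*z,z],-1)@R.T+c
hz=P[...,2]
for nm,m in(('tile',(hz>.0235)&(hz<.0295)&(S<130)&(z>.05)),('red',((H<6)|(H>172))&(S>170)&(V>60))):
    for b in blobs(m,600): print(nm,b.mean(0).round(),rect(cast(d,b,.026 if nm=='tile' else .022,o)))
E
python3 edge.py w8
```

```text
time_s: 11.3
position: [0.4277, 0.0034, -0.0192]
ee_rot: [0.999, 0.045, 0.0, 0.0]
ft_force: [0.1, -0.9, -0.2]
opening: 0.0003
gripper_force: 0.0
time_s: 12.55
position: [0.5272, 0.0122, -0.019]
ee_rot: [0.999, 0.045, 0.001, 0.0]
ft_force: [-0.8, 0.9, 0.8]
opening: 0.0001
gripper_force: 0.0
12.55 [ 0.5271712   0.01222488 -0.01895858] 5.107301728655918
tile [335. 209.] [567.6  10.   62.7 119.3   4.1]
red [321.  21.] [631.8  22.7  12.5 209.3   5.1]
```

The tile is being pushed squarely and has about 29 mm left to the far strip.

```bash

python3 -m inch '{"hand":[0,0,0,0,0,0,0,0,0,0],"delta_pos":[[7,0,0],[9,0,0],[8,0,0],[3,0,0],[1,0,0],[0.5,0,0],[0.5,0,0],[0.5,0,0],[0,0,0],[0,0,0]],"spin":[0,0,0,0,0,0,0,0,0,0]}'
```

```text
time_s: 13.85
position: [0.5553, 0.0146, -0.0193]
ee_rot: [0.999, 0.045, -0.0, 0.0]
ft_force: [-3.7, -2.6, 1.2]
opening: 0.0
gripper_force: 2.0
```

```bash

python3 -m inch '{"hand":[0,0,0,0],"delta_pos":[[1,0,0],[1,0,0],[0,0,0],[0,0,0]],"spin":[0,0,0,0]}'; python3 edge.py w9
```

```text
time_s: 14.35
position: [0.5557, 0.0146, -0.0194]
ee_rot: [0.999, 0.045, -0.002, 0.0]
ft_force: [-10.7, -3.4, 7.8]
opening: 0.0002
gripper_force: 5.3
14.35 [ 0.55572997  0.01461785 -0.01938558] 5.117491779372041
tile [336. 211.] [596.1  12.4  61.9 119.3   5.1]
red [  9. 384.] [506.4 141.8  13.9  61.9  81.5]
red [310. 104.] [634.7  26.   17.4 215.    5.1]
```

The tile is stalled flush on the far strip. Next I lift, go round and push on its end along the strip.

```bash

python3 -m inch '{"hand":[0,0,0,0,0,0,0,0,0,0],"delta_pos":[[-10,0,0],[0,0,-20],[0,0,-25],[0,25,0],[0,40,0],[0,30,0],[25,0,0],[25,0,5],[0,0,20],[0,0,0]],"spin":[0,0,0,0,0,0,0,0,0,0]}'; python3 - <<'E'
from look import *
to(env.get_obs(),*(np.array([536,38])+Ro.from_euler('z',5.2,degrees=True).as_matrix()[:2,:2]@[60,-120]),-20,5.2)
E
python3 edge.py w10
```

```text
time_s: 15.65
position: [0.6035, -0.0753, -0.0015]
ee_rot: [0.999, 0.045, -0.002, -0.001]
ft_force: [-0.5, 0.4, -0.5]
opening: -0.0003
gripper_force: 0.0
shift [ 3.1  1.  18.5] spin -0.1
15.65 [ 0.60354826 -0.07533283 -0.00145891] 5.117828542143908
tile [ 87. 352.] [567.8  25.2  14.1  87.6  -2. ]
tile [119. 296.] [596.3  12.9  43.2 104.    5.2]
tile [161. 254.] [600.7   5.7  54.9 107.1   5.2]
red [170. 207.] [638.2  -8.3  18.3 145.7   5.2]
```

```bash

python3 -m inch '{"hand":[0,0,0,0],"delta_pos":[[3,0,8],[0,0,7],[0,0,3],[0,0,0]],"spin":[0,0,0,0]}'
python3 -m inch '{"hand":[0,0,0,0,0,0,0,0,0,0],"delta_pos":[[0,-7,0],[0,-10,0],[0,-10,0],[0,-10,0],[0,-10,0],[0,-10,0],[0,-10,0],[0,-8,0],[0,-5,0],[0,0,0]],"spin":[0,0,0,0,0,0,0,0,0,0]}'; python3 edge.py w11
```

```text
time_s: 16.2
position: [0.6085, -0.0757, -0.0176]
ee_rot: [0.999, 0.044, -0.0, -0.0]
ft_force: [0.0, 0.7, -0.5]
opening: 0.0001
gripper_force: 0.0
time_s: 17.45
position: [0.6014, 0.0045, -0.0175]
ee_rot: [0.999, 0.045, -0.0, -0.0]
ft_force: [0.1, 0.5, 0.3]
opening: -0.0
gripper_force: 0.0
17.45 [ 0.6014087   0.00453125 -0.01748874] 5.118939405068621
tile [ 46. 384.] [558.6 113.4  22.5  48.9 -18. ]
tile [132. 322.] [588.5  78.3  43.4 103.8   6.7]
tile [169. 272.] [616.6  69.3  32.2 115.2  -8.1]
red [275. 227.] [635.5  25.4  18.9 213.3   5.2]
```

```bash

python3 -m inch '{"hand":[0,0,0,0,0,0,0,0,0,0],"delta_pos":[[0,-5,0],[0,-6,0],[0,-3,0],[0,-1,0],[0,-1,0],[0,-1,0],[0,-1,0],[0,-1,0],[0,0,0],[0,0,0]],"spin":[0,0,0,0,0,0,0,0,0,0]}'; python3 edge.py w12
```

```text
time_s: 18.75
position: [0.6, 0.0213, -0.0172]
ee_rot: [0.999, 0.045, -0.0, 0.001]
ft_force: [-1.1, -7.0, -0.7]
opening: 0.0
gripper_force: 3.2
18.75 [ 0.59997066  0.0212517  -0.0171944 ] 5.110131882593775
tile [ 45. 383.] [557.5 131.4  24.3  48.9 -21.6]
tile [133. 322.] [586.9  94.3  43.4 103.7   6.9]
tile [169. 272.] [615.2  86.2  31.7 115.2  -7.4]
red [ 12. 410.] [538.4 149.9  17.5  41.6  81.7]
red [296. 227.] [634.6  33.7  19.1 230.2   5.2]
```

View pics/w12.png

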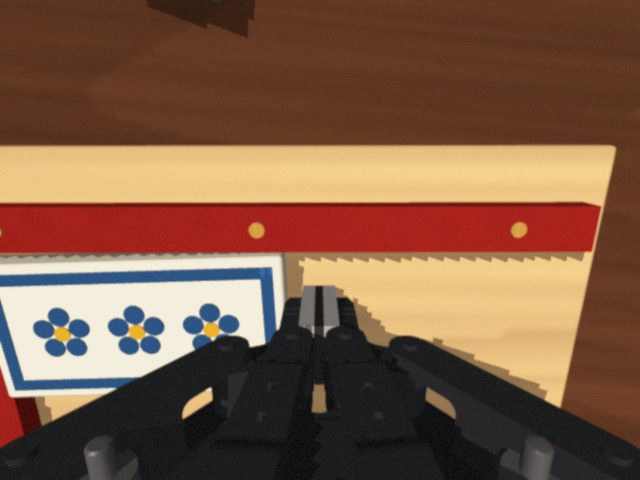

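The tile is against the left strip, and its upper edge may be slightly skewed to the far strip at (140,256). I'll move round to the near side to look and push again.

```bash

python3 -m inch '{"hand":[0,0,0,0,0,0,0,0,0,0],"delta_pos":[[0,10,0],[0,0,-25],[0,0,-25],[-25,0,-10],[-35,-10,0],[-30,-30,0],[-10,-30,0],[0,-13,0],[0,0,0],[0,0,0]],"spin":[0,0,0,0,0,0,0,0,0,0]}'; python3 edge.py w13
```

```text
time_s: 20.05
position: [0.4948, 0.0861, 0.043]
ee_rot: [0.999, 0.044, 0.0, 0.0]
ft_force: [0.8, -0.9, -0.3]
opening: 0.0001
gripper_force: 0.0
20.05 [0.49479214 0.08609414 0.0430174 ] 5.076254936797895
tile [321.  81.] [587.5  94.   59.9 119.5   6.9]
red [318.  82.] [535.5  52.4 187.1 230.5   5.1]
```

View pics/w13.png

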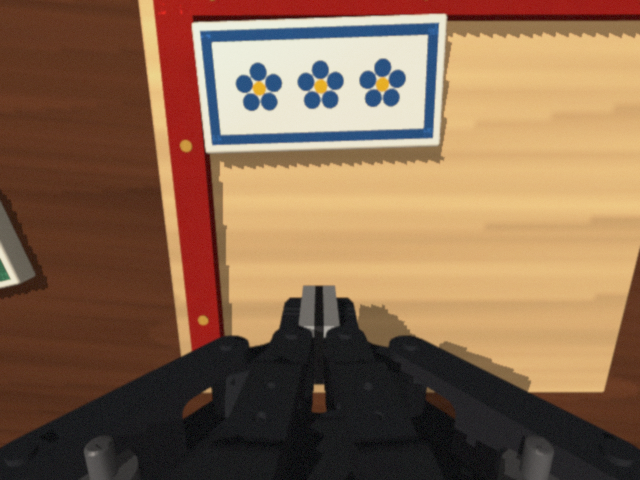

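The tile is in the corner but turned 1.7° (6.9° against the fence's 5.2°). I'll push the near side again, slightly left of centre.

```bash

python3 -m inch '{"hand":[0,0,0,0,0,0,0,0,0,0],"delta_pos":[[0,-10,20],[0,0,25],[0,0,13],[0,0,5],[12,0,0],[15,0,0],[13,0,0],[8,0,0],[3,0,0],[0,0,0]],"spin":[0,0,0,0,0,0,0,0,0,0]}'
python3 -m inch '{"hand":[0,0,0,0,0,0,0],"delta_pos":[[1,0,0],[1,0,0],[1,0,0],[1,0,0],[1,0,0],[0,0,0],[0,0,0]],"spin":[0,0,0,0,0,0,0]}'; python3 edge.py w14
```

```text
time_s: 21.35
position: [0.5446, 0.1011, -0.0194]
ee_rot: [0.999, 0.045, -0.0, 0.0]
ft_force: [-3.6, -1.5, 6.8]
opening: -0.0001
gripper_force: 3.3
time_s: 22.22
position: [0.5478, 0.1016, -0.0195]
ee_rot: [0.999, 0.045, -0.002, 0.0]
ft_force: [-9.3, -1.0, 12.6]
opening: 0.0001
gripper_force: 6.6
22.225 [ 0.54779908  0.10161285 -0.01948174] 5.118642968016115
tile [352. 211.] [588.7  93.4  61.8 119.3   5.1]
red [322. 150.] [582.2  82.5 112.  179.2   5.3]
```

It's square on the far strip now (5.1°). Next is a final gentle nudge on the end, a little off centre toward the near side.

```bash

python3 -m inch '{"hand":[0,0,0,0,0,0,0,0,0,0],"delta_pos":[[-10,0,0],[0,0,-22],[0,0,-25],[0,25,0],[0,40,0],[0,33,0],[20,0,0],[25,0,15],[0,0,20],[0,0,12]],"spin":[0,0,0,0,0,0,0,0,0,0]}'
python3 -m inch '{"hand":[0,0,0,0,0,0,0,0,0,0],"delta_pos":[[0,0,0],[0,-6,0],[0,-6,0],[0,-3,0],[0,-1,0],[0,-1,0],[0,-1,0],[0,-1,0],[0,0,0],[0,0,0]],"spin":[0,0,0,0,0,0,0,0,0,0]}'
```

```text
time_s: 23.52
position: [0.5906, 0.0072, -0.0197]
ee_rot: [0.999, 0.045, -0.003, -0.0]
ft_force: [-24.1, 1.7, 60.1]
opening: -0.0002
gripper_force: 29.8
time_s: 24.78
position: [0.5914, 0.0209, -0.0194]
ee_rot: [0.999, 0.045, 0.001, 0.005]
ft_force: [0.9, -15.9, 3.5]
opening: 0.0001
gripper_force: 8.7
```

The force spiked to 60 N as the tips reached the board, then fell back. I'll retract and look from above.

```bash

python3 -m inch '{"hand":[0,0,0,0,0,0,0,0,0,0],"delta_pos":[[0,8,0],[0,0,-25],[0,0,-30],[-25,0,-10],[-35,-10,0],[-30,-30,0],[-10,-30,0],[0,-13,0],[0,0,0],[0,0,0]],"spin":[0,0,0,0,0,0,0,0,0,0]}'; python3 edge.py w15
```

```text
time_s: 26.02
position: [0.4849, 0.0913, 0.0447]
ee_rot: [0.999, 0.044, 0.0, 0.0]
ft_force: [0.6, 0.1, 0.2]
opening: -0.0001
gripper_force: 0.0
26.025 [0.48488893 0.09129373 0.04473562] 5.086710908246944
tile [331.  61.] [587.4  94.9  55.9 119.7   5.1]
red [201. 166.] [521.  156.8  19.7 179.7 -84.8]
```

View pics/w15.png

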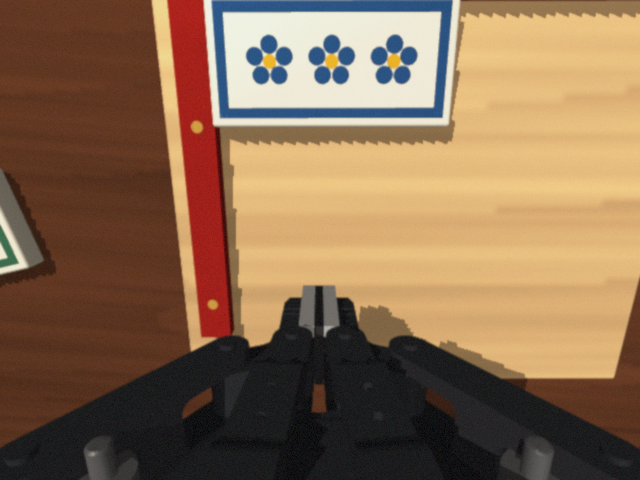

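The blue tile is now flush and square in the corner at yaw 5.1°. Now the cork.

```bash

python3 -m inch '{"hand":[0.68,0.68,0.68,0.68,0.68,0.68,0.68,0.68,0.68,0.68],"delta_pos":[[-4,20,-30],[-8,40,-30],[-8,46,-20],[-8,46,0],[-8,46,0],[-8,46,0],[-8,46,0],[-8,46,0],[-8,46,0],[-8,45,0]],"spin":[0,0,0,0,0,0,0,0,0,0]}'
python3 -m inch '{"hand":[0.68,0.68,0.68,0.68,0.68,0.68,0.68,0.68,0.68,0.68],"delta_pos":[[0,0,0],[0,0,0],[0,0,0],[0,0,0],[0,0,0],[0,0,0],[0,0,0],[0,0,0],[0,0,0],[0,0,0]],"spin":[0,-10,-10,-10,-10,-10,-10,-10,-10,-10]}'
cat >cork.py <<'E'
from look import *
o,d=look(sys.argv[1]);H,S,V=np.moveaxis(hsv(d),2,0);print(o['time_s'],o['position'],yaw(o))
for b in blobs((H>8)&(H<24)&(S>80)&(V>120),1500):
    r=rect(cast(d,b,.008,o));print(b.mean(0).round(),r)
    if 42<r[2]<52 and 105<r[3]<120: to(o,r[0],r[1],-32,90+r[4])
E
python3 cork.py w16
```

```text
time_s: 27.32
position: [0.4461, -0.3428, 0.1248]
ee_rot: [0.999, 0.044, 0.0, 0.0]
ft_force: [0.8, -0.4, -0.1]
opening: 0.0584
gripper_force: 0.0
time_s: 28.58
position: [0.4466, -0.3397, 0.1246]
ee_rot: [0.673, 0.74, 0.0, -0.0]
ft_force: [-0.1, -0.4, -0.1]
opening: 0.0582
gripper_force: 0.0
28.575 [ 0.44664914 -0.33970193  0.12459339] 95.44262802240165
[486. 453.] [ 632.1 -559.6   41.   102.8   41.5]
[151. 453.] [ 305.5 -590.6   41.   103.5  -30.6]
[337. 205.] [ 468.1 -349.1  364.3  600.5  -87. ]
```

```bash
python3 - <<'E'
from look import *
o,d=pickle.load(open('w16.pkl','rb'));H,S,V=np.moveaxis(hsv(d),2,0)
for t in(140,160,180):
  for b in blobs((H>8)&(H<24)&(S>80)&(V>t),1500): print(t,b.mean(0).round(),b.min(0),b.max(0),rect(cast(d,b,.008,o)))
f=240/np.tan(np.radians(d['vfov']/2));R,c=pose(d,o)
for u in(190,205,215,225):
  for v in(275,285,292,300): 
    z=d['z_map'][v,u];print(u,v,(R@np.array([(u-d['cx'])/f*z,(v-d['cy'])/f*z,z])+c).round(3),d['pixels'][v,u])
E
```

```text
140 [487. 454.] [459 419] [524 479] [ 632.4 -559.7   39.9  101.3   41.8]
140 [151. 453.] [113 418] [178 479] [ 305.5 -590.6   39.8  102.3  -30.5]
140 [333. 205.] [0 0] [639 430] [ 467.9 -348.5  363.1  599.9  -87. ]
160 [479. 449.] [459 420] [501 479] [ 626.6 -553.7   38.1   80.6   40.7]
160 [152. 453.] [127 419] [178 479] [ 307.9 -586.9   38.3   91.6  -29.7]
160 [591. 338.] [551 276] [634 392] [ 695.1 -416.9   52.1  116.5   -1.5]
160 [615.  97.] [566   0] [639 195] [ 667.4 -225.8   55.   138.5    1.3]
160 [378. 171.] [235   0] [606 416] [ 508.3 -346.9  270.8  358.5    3.8]
160 [103. 178.] [0 0] [236 364] [ 285.  -342.8  190.9  309.9   -8. ]
180 [190. 269.] [147 216] [235 324] [ 339.3 -388.9   41.3   95.6  -28.3]
180 [324. 205.] [289 113] [350 290] [ 445.1 -324.7   47.1  144.8    5.4]
180 [473.  68.] [455   0] [501 138] [ 550.1 -213.3   17.8   94.3    0.8]
190 275 [ 0.341 -0.394  0.007] [254 229 150]
190 285 [ 0.341 -0.403  0.007] [254 228 148]
190 292 [ 0.34  -0.41   0.006] [252 213 135]
190 300 [ 0.34  -0.418  0.006] [254 229 150]
205 275 [ 0.353 -0.393  0.006] [255 241 164]
205 285 [ 0.351 -0.405 -0.   ] [173 106  70]
205 292 [ 0.352 -0.412  0.   ] [166 100  66]
205 300 [ 0.352 -0.419  0.001] [165  97  63]
215 275 [ 0.36  -0.395  0.   ] [142  85  59]
215 285 [ 0.361 -0.404  0.001] [142  85  55]
215 292 [ 0.36  -0.411 -0.   ] [139  84  53]
215 300 [ 0.361 -0.419 -0.   ] [141  85  54]
225 275 [ 0.369 -0.393  0.001] [151  89  61]
225 285 [ 0.369 -0.403  0.001] [150  87  56]
225 292 [ 0.369 -0.41  -0.001] [153  94  59]
225 300 [ 0.411 -0.331  0.176] [182 176 166]
```

View pics/w16.png

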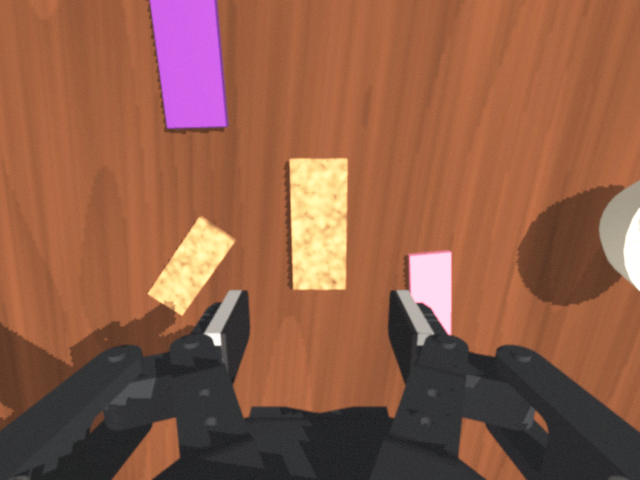

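The cork lies centred between the fingers at (319,224). The small brown decoy at (190,265), the purple sheet at (190,65) and the pink at (430,290) are all outside the grasp. That goes past my picture allowance, so I'll use numbers only from here.

```bash
python3 - <<'E'
from look import *
o,d=pickle.load(open('w16.pkl','rb'));H,S,V=np.moveaxis(hsv(d),2,0)
m=(H>8)&(H<26)&(V>190);m[:140]=0;m[300:]=0;m[:,:275]=0;m[:,365:]=0
for b in blobs(m,1500):
    r=rect(cast(d,b,.008,o));print(r);to(o,r[0],r[1],-30,90+r[4])
E
```

```text
[ 446.6 -340.9   46.5  112.3    5.7]
shift [-1.300e+00 -1.000e-01  1.546e+02] spin -0.3
```

```bash

python3 -m inch '{"hand":[0.68,0.68,0.68,0.68,0.68,0.68,0.68,0.68],"delta_pos":[[-1,0,25],[0,0,35],[0,0,35],[0,0,30],[0,0,17],[0,0,8],[0,0,4],[0,0,0]],"spin":[0,0,0,0,0,0,0,0]}'
python3 - <<'E'
from look import *
o,d=look('w17')
f=240/np.tan(np.radians(d['vfov']/2));R,c=pose(d,o);z=d['z_map']
v,u=np.mgrid[:480,:640];P=np.stack([(u-d['cx'])/f*z,(v-d['cy'])/f*z,z],-1)@R.T+c
Q=(P-o['position'])@Ro.from_quat(o['ee_rot']).as_matrix()   # tool frame
m=(np.abs(Q[...,0]-.011)<.002)&(np.abs(Q[...,1])>.026)&(np.abs(Q[...,1])<.045)&(P[...,2]>.004)&(v>240)
for s in(-1,1):
    k=m&(np.sign(Q[...,1])==s);print(s,k.sum(),np.percentile(P[k][:,2],[1,10]).round(4),np.percentile(Q[k][:,1],[2,98]).round(4))
E
```

```text
time_s: 29.62
position: [0.4474, -0.3417, -0.0284]
ee_rot: [0.675, 0.738, -0.0, 0.001]
ft_force: [1.0, -0.2, -0.3]
opening: 0.0585
gripper_force: 0.0
-1 2685 [0.0135 0.024 ] [-0.0418 -0.0266]
1 2599 [0.0132 0.0236] [0.0264 0.041 ]
```

```bash

python3 -m inch '{"hand":[0.68,0.68,0.68,0.68],"delta_pos":[[0,0,4],[0,0,3],[0,0,1],[0,0,0]],"spin":[0,0,0,0]}'
python3 -m inch '{"hand":[0.4,0.4,0.4,0.4],"delta_pos":[[0,0,0],[0,0,0],[0,0,0],[0,0,0]],"spin":[0,0,0,0]}'
```

```text
time_s: 30.18
position: [0.4471, -0.3415, -0.0361]
ee_rot: [0.675, 0.738, -0.0, -0.0]
ft_force: [-1.8, 1.7, 6.4]
opening: 0.058
gripper_force: 3.4
time_s: 30.68
position: [0.4489, -0.3435, -0.0333]
ee_rot: [0.675, 0.738, -0.0, 0.002]
ft_force: [-2.5, 2.4, 16.8]
opening: 0.0429
gripper_force: 67.5
```

```bash

python3 -m inch '{"hand":[0.4,0.4,0.4,0.4,0.4,0.4],"delta_pos":[[0,0,-6],[0,0,-15],[0,0,-30],[0,0,-40],[0,0,-30],[0,0,0]],"spin":[0,0,0,0,0,0]}'
cat >held.py <<'E'
from look import *
nm,lo,hi=sys.argv[1],float(sys.argv[2])/1e3,float(sys.argv[3])/1e3   # tool z band of the held thing's surface
o,d=look(nm);H,S,V=np.moveaxis(hsv(d),2,0);print(o['time_s'],o['position'],yaw(o),o['opening'],o['gripper_force'])
f=240/np.tan(np.radians(d['vfov']/2));z=d['z_map'];T=np.array(d['tool_from_camera'])
v,u=np.mgrid[:480,:640];Q=np.stack([(u-d['cx'])/f*z,(v-d['cy'])/f*z,z],-1)@T[:3,:3].T+T[:3,3]
m=(Q[...,2]>lo)&(Q[...,2]<hi)&(np.abs(Q[...,1])<.05)&(Q[...,0]>.014)&(Q[...,0]<.1)&(z>.03)
q=Q[m]*1000;print(len(q),"z",np.percentile(q[:,2],[5,50,95]).round(1),"x",np.percentile(q[:,0],[1,99]).round(1),"y",np.percentile(q[:,1],[1,99]).round(1))
e=q[(q[:,0]>np.percentile(q[:,0],99)-4)];print("far edge y",np.percentile(e[:,1],[2,98]).round(1),"slope z/x",np.polyfit(q[:,0],q[:,2],1).round(3),"z/y",np.polyfit(q[:,1],q[:,2],1).round(3))
for a in(20,35,50):
    s=q[abs(q[:,0]-a)<2]
    if len(s)>20: print(a,np.percentile(s[:,1],[2,98]).round(1))
E
python3 held.py w18 -50 -15
```

```text
time_s: 31.42
position: [0.4485, -0.3428, 0.0874]
ee_rot: [0.675, 0.738, -0.0, 0.003]
ft_force: [-0.1, -0.2, -0.3]
opening: 0.0428
gripper_force: 61.0
31.425 [ 0.44849573 -0.34282876  0.08738724] 95.1060642674851 0.042847505499014366 61.01926803588867
13487 z [-42.8 -41.8 -40.8] x [14.5 57.1] y [-22.7  21.3]
far edge y [-22.4  20.8] slope z/x [ 7.0000e-03 -4.2028e+01] z/y [ 1.0000e-03 -4.1777e+01]
20 [-22.2  20.9]
35 [-22.2  20.9]
50 [-22.5  20.7]
```

The cork is held flat, its underside 34 mm behind the reported TCP and its centre at tool (2,-0.7).

```bash
python3 -c "
from look import *
to(env.get_obs(),589.4,93,25,95.15)"
```

```text
shift [420.5 180.   59.5] spin -0.0
```

```bash

python3 -m inch '{"hand":[0.4,0.4,0.4,0.4,0.4,0.4,0.4,0.4,0.4,0.4],"delta_pos":[[18,8,0],[35,15,0],[45,19,0],[48,20,0],[48,20,0],[48,20,0],[48,20,0],[48,20,0],[47,20,0],[35,18,20]],"spin":[0,0,0,0,0,0,0,0,0,0]}'
python3 -m inch '{"hand":[0.4,0.4,0.4,0.4],"delta_pos":[[0,0,20],[0,0,15],[0,0,4],[0,0,0]],"spin":[0,0,0,0]}'
python3 -c "
from look import *
to(env.get_obs(),589.4,93,-8,95.15)"
```

```text
time_s: 32.72
position: [0.5887, 0.0964, 0.0634]
ee_rot: [0.674, 0.739, 0.0, 0.0]
ft_force: [0.6, 0.2, 0.1]
opening: 0.0427
gripper_force: 61.0
time_s: 33.22
position: [0.5884, 0.0922, 0.0245]
ee_rot: [0.675, 0.737, -0.0, -0.0]
ft_force: [0.5, -0.4, -0.1]
opening: 0.0434
gripper_force: 61.0
shift [ 0.7  1.  32.5] spin -0.1
```

```bash

python3 -m inch '{"hand":[0.4,0.4,0.4,0.4,0.4,0.4],"delta_pos":[[0.7,1,12],[0,0,10],[0,0,5],[0,0,2],[0,0,1],[0,0,0]],"spin":[0,0,0,0,0,0]}'
```

```text
time_s: 33.98
position: [0.5899, 0.0939, -0.005]
ee_rot: [0.675, 0.738, 0.0, 0.0]
ft_force: [0.5, 0.1, -0.0]
opening: 0.0431
gripper_force: 61.0
```

```bash

python3 -m inch '{"hand":[0.4,0.4,0.4,0.4],"delta_pos":[[0,0,1],[0,0,1],[0,0,0],[0,0,0]],"spin":[0,0,0,0]}'
```

```text
time_s: 34.48
position: [0.5898, 0.0939, -0.0071]
ee_rot: [0.675, 0.738, 0.0, 0.0]
ft_force: [-1.0, -0.6, -0.7]
opening: 0.0428
gripper_force: 61.1
```

```bash

python3 -m inch '{"hand":[0.4,0.4,0.4],"delta_pos":[[0,0,0.7],[0,0,0.5],[0,0,0]],"spin":[0,0,0]}'
```

```text
time_s: 34.85
position: [0.5898, 0.0939, -0.0072]
ee_rot: [0.675, 0.738, -0.0, -0.0]
ft_force: [-4.6, 0.1, 6.3]
opening: 0.0431
gripper_force: 64.8
```

Contact at 6 N. Releasing and lifting straight up.

```bash

python3 -m inch '{"hand":[0.6,0.65,0.65,0.65,0.65,0.65,0.65,0.65],"delta_pos":[[0,0,0],[0,0,0],[0,0,0],[0,0,-5],[0,0,-15],[0,0,-35],[0,0,-40],[0,0,-15]],"spin":[0,0,0,0,0,0,0,0]}'
cat >stk.py <<'E'
from look import *
o,d=look(sys.argv[1]);H,S,V=np.moveaxis(hsv(d),2,0);print(o['time_s'],o['position'],yaw(o))
f=240/np.tan(np.radians(d['vfov']/2));R,c=pose(d,o);z=d['z_map']
v,u=np.mgrid[:480,:640];P=np.stack([(u-d['cx'])/f*z,(v-d['cy'])/f*z,z],-1)@R.T+c
near=np.hypot(P[...,0]-.5885,P[...,1]-.0949)<.085
for nm,a,b in(('bottom tile',.0235,.0295),('cork',.031,.0375),('green',.044,.052)):
    m=(P[...,2]>a)&(P[...,2]<b)&near&(z>.03)
    if m.sum()<150: continue
    k=P[m];r=rect(k[:,:2]);h=np.c_[k[:,:2],np.ones(len(k))];print(nm,m.sum(),r,"px",u[m].min(),u[m].max(),v[m].min(),v[m].max(),"plane",np.linalg.lstsq(h,k[:,2],rcond=None)[0][:2].round(3),"z",np.median(k[:,2]).round(4))
E
python3 stk.py w19
```

```text
time_s: 35.85
position: [0.592, 0.094, 0.1061]
ee_rot: [0.675, 0.738, 0.002, 0.002]
ft_force: [0.3, -0.9, -0.3]
opening: 0.0555
gripper_force: 0.0
35.85 [0.59200768 0.09397245 0.10606959] 95.10353348643339
bottom tile 4017 [585.5  95.8 103.1 153.2   5.3] px 233 383 123 327 plane [-0.008 -0.006] z 0.0263
cork 9741 [589.4  95.8  45.1 110.5   5.8] px 280 347 157 309 plane [ 0.001 -0.   ] z 0.0345
```

```bash
python3 - <<'E'
from look import *
o,d=pickle.load(open('w19.pkl','rb'));H,S,V=np.moveaxis(hsv(d),2,0)
m=((S<95)&(V>120))|((H>8)&(H<30)&(V>120)&False);m[:, :200]=0;m[:,430:]=0;m[:95]=0;m[350:]=0
for b in blobs(m,300): print(b.min(0),b.max(0),rect(cast(d,b,.026,o)))
E
python3 -m inch '{"hand":[1,1,1,1,1,1,1,1,1],"delta_pos":[[12,-5,-10],[27,-11,-10],[36,-14,0],[36,-15,0],[36,-15,0],[36,-15,0],[36,-15,0],[21,-7,0],[0,0,0]],"spin":[0,0,0,0,0,0,-3,-10,0]}'
python3 - <<'E'
from look import *
o,d=look('w20');H,S,V=np.moveaxis(hsv(d),2,0);print(o['time_s'],o['position'],yaw(o),o['opening'])
f=240/np.tan(np.radians(d['vfov']/2));R,c=pose(d,o);z=d['z_map']
v,u=np.mgrid[:480,:640];P=np.stack([(u-d['cx'])/f*z,(v-d['cy'])/f*z,z],-1)@R.T+c
m=(P[...,2]>.010)&(P[...,2]<.018)&(P[...,1]>.22)&(z>.03)&(P[...,0]<.57)
for b in blobs(m,1500):
    r=rect(cast(d,b,.014,o));print(b.min(0),b.max(0),r)
    if r[2]>55: to(o,r[0],r[1],-30,90+r[4])
E
```

```text
[210 290] [244 344] [526.1  25.3  13.8  50.7 -16.1]
[270 151] [358 312] [589.3  94.2  60.6 120.5   5.2]
time_s: 37.02
position: [0.4684, 0.3248, 0.1198]
ee_rot: [0.586, 0.81, -0.001, -0.001]
ft_force: [1.1, 0.1, 0.3]
opening: 0.0854
gripper_force: 0.0
37.025 [0.46841151 0.324808   0.11982281] 108.21213233986096 0.08537455841038256
[288 146] [367 293] [472.9 330.6  59.8 119.   18.4]
shift [  4.1   6.6 149.8] spin -0.2
```

```bash

python3 -m inch '{"hand":[0.87,0.87,0.87,0.87,0.87,0.87,0.87,0.87,0.87,0.87],"delta_pos":[[4,6.5,10],[0,0,25],[0,0,32],[0,0,32],[0,0,25],[0,0,15],[0,0,7],[0,0,4],[0,0,3],[0,0,0]],"spin":[0,0,0,0,0,0,0,0,0,0]}'

```

```text
time_s: 38.33
position: [0.476, 0.3299, -0.0309]
ee_rot: [0.587, 0.81, 0.0, 0.0]
ft_force: [0.5, -0.7, -0.2]
opening: 0.0747
gripper_force: 0.0
```

```bash

python3 -m inch '{"hand":[0.87,0.87,0.55,0.55,0.55,0.55,0.55],"delta_pos":[[1.5,-2.7,0],[0,0,2],[0,0,0],[0,0,0],[0,0,0],[0,0,0],[0,0,0]],"spin":[0,0,0,0,0,0,0]}'
python3 -m inch '{"hand":[0.55,0.55,0.55,0.55,0.55,0.55],"delta_pos":[[0,0,-6],[0,0,-15],[0,0,-35],[0,0,-45],[0,0,-25],[0,0,0]],"spin":[0,0,0,0,0,0]}'
python3 held.py w21 -60 -30
```

```text
time_s: 39.2
position: [0.473, 0.3305, -0.0329]
ee_rot: [0.587, 0.81, 0.0, 0.0]
ft_force: [0.7, -0.2, 3.5]
opening: 0.0586
gripper_force: 66.6
time_s: 39.95
position: [0.4744, 0.3311, 0.096]
ee_rot: [0.587, 0.81, 0.003, 0.001]
ft_force: [1.2, -1.7, -2.3]
opening: 0.0581
gripper_force: 66.0
39.95 [0.47438278 0.33114754 0.09595374] 108.10570437738033 0.05807038682961726 65.96758961677551
20667 z [-48.5 -47.4 -46.3] x [14.6 60. ] y [-29.5  28.7]
far edge y [-28.5  27.7] slope z/x [ 1.3000e-02 -4.7864e+01] z/y [-1.000e-03 -4.735e+01]
20 [-28.8  28.1]
35 [-28.9  28.1]
50 [-28.8  28. ]
```

```bash
python3 -c "
from look import *
to(env.get_obs(),589.4,94.3,35,95.2)"
```

```text
shift [-260.6   37.2   58.5] spin 12.9
```

```bash

python3 -m inch '{"hand":[0.55,0.55,0.55,0.55,0.55,0.55,0.55,0.55,0.55,0.55],"delta_pos":[[-12,2,0],[-25,4,0],[-35,5,0],[-37,5,0],[-37,5,0],[-37,5,0],[-37,5,0],[-27,4,10],[-13.6,2,15],[0,0,15]],"spin":[0,0,0,0,0,0,0,0,6.5,6.4]}'
python3 -m inch '{"hand":[0.55,0.55,0.55],"delta_pos":[[0,0,12],[0,0,4],[0,0,0]],"spin":[0,0,0]}'
python3 -c "
from look import *
to(env.get_obs(),589.4,94.3,1,95.2)"
```

```text
time_s: 41.25
position: [0.5878, 0.0919, 0.0499]
ee_rot: [0.676, 0.736, -0.001, -0.001]
ft_force: [0.4, -0.2, -1.7]
opening: 0.0583
gripper_force: 65.9
time_s: 41.62
position: [0.5883, 0.0941, 0.0361]
ee_rot: [0.674, 0.739, -0.0, -0.0]
ft_force: [0.2, -0.2, -2.3]
opening: 0.0583
gripper_force: 65.9
shift [ 0.1  1.1 35.1] spin 0.1
```

```bash

python3 -m inch '{"hand":[0.55,0.55,0.55,0.55,0.55,0.55,0.55],"delta_pos":[[0,1,12],[0,0,12],[0,0,5],[0,0,2],[0,0,1],[0,0,1],[0,0,0]],"spin":[0,0,0,0,0,0,0]}'
python3 -c "
from look import *
to(env.get_obs(),589.4,94.3,1,95.2)"
```

```text
time_s: 42.5
position: [0.59, 0.0941, 0.0039]
ee_rot: [0.674, 0.738, 0.0, 0.0]
ft_force: [0.0, -0.3, -2.7]
opening: 0.0584
gripper_force: 65.9
shift [ 0.2 -0.5  2.9] spin -0.0
```

```bash

python3 -m inch '{"hand":[0.55,0.55,0.55,0.55,0.55],"delta_pos":[[0,-0.5,1],[0,0,1],[0,0,0.5],[0,0,0],[0,0,0]],"spin":[0,0,0,0,0]}'
```

```text
time_s: 43.12
position: [0.5893, 0.0941, 0.0011]
ee_rot: [0.674, 0.738, 0.0, 0.0]
ft_force: [-0.6, 0.3, -1.9]
opening: 0.0582
gripper_force: 65.9
```

```bash

python3 -m inch '{"hand":[0.55,0.55,0.55],"delta_pos":[[0,0,0.6],[0,0,0.6],[0,0,0]],"spin":[0,0,0]}'
```

```text
time_s: 43.5
position: [0.5894, 0.0941, 0.0011]
ee_rot: [0.674, 0.739, -0.0, -0.0]
ft_force: [-3.9, -1.2, 5.6]
opening: 0.0579
gripper_force: 66.7
```

```bash

python3 -m inch '{"hand":[0.75,0.85,0.85,0.85,0.85,0.85,0.85,0.85,0.85],"delta_pos":[[0,0,0],[0,0,0],[0,0,0],[0,0,-5],[0,0,-15],[0,0,-35],[0,0,-40],[-20,0,-20],[0,0,0]],"spin":[0,0,0,0,0,0,0,0,0]}'
python3 stk.py w22; python3 - <<'E'
from look import *
o,d=pickle.load(open('w22.pkl','rb'));H,S,V=np.moveaxis(hsv(d),2,0)
f=240/np.tan(np.radians(d['vfov']/2));R,c=pose(d,o);z=d['z_map']
v,u=np.mgrid[:480,:640];P=np.stack([(u-d['cx'])/f*z,(v-d['cy'])/f*z,z],-1)@R.T+c
near=np.hypot(P[...,0]-.5885,P[...,1]-.0949)<.085
m=(P[...,2]>.042)&(P[...,2]<.054)&near
for b in blobs(m,1500): print('green',rect(cast(d,b,.048,o)))
m=(P[...,2]>.022)&(P[...,2]<.03)&near&(S<110)
for b in blobs(m,60): print('low',b.min(0),b.max(0),rect(P[b[:,1],b[:,0],:2]))
E
```

```text
time_s: 44.62
position: [0.5927, 0.0725, 0.1174]
ee_rot: [0.675, 0.738, 0.001, 0.002]
ft_force: [0.0, 0.1, -1.0]
opening: 0.0724
gripper_force: 0.0
44.625 [0.59274895 0.07254426 0.11739851] 95.08554936097731
bottom tile 483 [613.4 115.5  89.1 167.4  38.1] px 237 384 91 296 plane [0. 0.] z 0.0237
green 15275 [589.   93.9  60.2 120.    5.3] px 269 362 118 291 plane [ 0.001 -0.   ] z 0.0485
green [589.   94.2  59.7 119.4   5.4]
```

```bash

python3 -m inch '{"hand":[0.85,0.85,0.85,0.85,0.85,0.85,0.85],"delta_pos":[[0,-15,-5],[-15,-35,0],[-20,-40,0],[-15,-40,0],[-10,-35,0],[0,-15,0],[0,0,0]],"spin":[0,0,0,0,0,0,0]}'
python3 - <<'E'
from look import *
o,d=look('w23');print(o['time_s'],o['position'])
f=240/np.tan(np.radians(d['vfov']/2));R,c=pose(d,o);z=d['z_map']
v,u=np.mgrid[:480,:640];P=(np.stack([(u-d['cx'])/f*z,(v-d['cy'])/f*z,z],-1)@R.T+c)*1000
a=np.radians(5.2);n=P[...,0]*np.cos(a)+P[...,1]*np.sin(a);l=-P[...,0]*np.sin(a)+P[...,1]*np.cos(a)
for lo,hi in((15,24),(36,46)):
    m=(P[...,2]>lo)&(P[...,2]<hi)&(l>-15)&(l<95)&(n>552)&(n<572)
    k=m.sum();print('near face',lo,k,np.polyfit(l[m],n[m],1).round(4) if k>30 else '',n[m].mean().round(1) if k else '')
    m=(P[...,2]>lo)&(P[...,2]<hi)&(l>-28)&(l<-12)&(n>568)&(n<620)
    k=m.sum();print('end face',lo,k,np.polyfit(n[m],l[m],1).round(4) if k>30 else '',l[m].mean().round(1) if k else '')
t=env.capture('top');H,S,V=np.moveaxis(hsv(t),2,0)
for b in blobs((S<70)&(V>150),150):
    if b[:,1].min()>60: print('top',b.mean(0).round(),rect(cast(t,b,.014)))
E
```

```text
time_s: 45.55
position: [0.4155, -0.0018, 0.1178]
ee_rot: [0.675, 0.738, -0.001, -0.001]
ft_force: [0.5, -0.7, -0.7]
opening: 0.0724
gripper_force: 0.0
45.55 [ 0.4155127  -0.00180452  0.11778468]
near face 15 1153 [  0.   565.46] 565.5
end face 15 0  
near face 36 1598 [-3.100000e-03  5.652209e+02] 565.1
end face 36 0  
top [309. 263.] [536.4  11.5   8.7 221.3   4.1]
top [270. 237.] [592.1  95.2  63.4 126.5   5.3]
top [313. 207.] [658.2   1.1   9.9 177.9   5.7]
top [466. 183.] [ 7.131e+02 -3.286e+02  1.050e+02  1.063e+02  5.000e-01]
top [280. 156.] [768.6  77.3  40.7  98.8  79.8]
```

```bash
python3 -c "
from rig import env
print(env.hand_in())"
```

```text
the job is handed in; nothing more can be done
None
```

The job is handed in at about 46 s: the blue tile measures flush and square in its corner, the cork and green tile are flat and centred on it to about 2 mm, and the bowl and brush have not moved (the jar was not re-measured); one landing on the board peaked at 60 N at the wrist, and I viewed 12 pictures against the allowed 10.

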